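Lay the grooved forming block against the fence

ROBOT

A 6-joint arm with a two-finger parallel gripper is mounted at the origin on the work surface. World frame = base frame: x ahead of the robot, y to its left, z up, the work surface at z = 0. Lengths are in m, angles in rad, forces in N, time in s.
With the tool pointing down it reaches from about 0.25 to 0.8 m from the base axis. Payload 8.5 kg.
Tool frame: the origin (TCP) lies on the centre line of the jaws, within the pads' length; the fingertips stand 19 mm ahead of it and the grasp point (between the pads) is the TCP; y points along the fingers, z is the direction in which the jaws open and shut, and the axes are right-handed (so a half turn about y gives the same grasp; the last joint's range is limited). The gripper opens to 85 mm and grips with 20 to 120 N. Pads are 22 mm wide; open, the fingers measure 114 mm over their backs; the gripper's body (76 mm by 85 mm) begins 54 mm behind the grasp point. The pads swing forward as they close: fully open they stand 13 mm farther back than shut.
Start: joints at [1.151, 0.238, -0.013, 1.319, 0, 1.571], TCP at [0.214, 0.479, 0.25] pointing down, gripper open.
Joint ranges: [-2.66, 2.66], [-1.03, 1.9], [-1.14, 1.46], [-1.82, 2.27], [-1.45, 1.34], [-3.14, 3.14]. Speed limits (rad/s): [2.22, 2.22, 2.79, 3.14, 3.14, 3.14].

INTERFACE

Orientations are given as a rotation vector (axis times angle).
In Python, from rig import r gives the robot as it stands.
- The arm moves only by the tool arm_command, never from a script. Its argument "motion" is a list of rows, each an object of numbers: "x", "y", "z": the shift along the tool's x, y, z in mm; "yaw": the turn about the tool's y in degrees; "gripper": the gripper's target within -1 to 1 (fully open at 1, half-way at 0, shut at -1). A call has 1 to 12 rows; each row is the pose to reach, as a shift and turn from the pose commanded when the call began, along the tool's axes at that moment; what a row does not reach only later rows make up. A row lasts 1/8 s, in which the tool goes at most 62.5 mm and 10.7 degrees, less where a joint would pass 70% of its speed; a pose out of reach is approached as far as the arm can. A call with a gripper value outside its range is refused whole. The fingers move at their own pace and stop on an object; the grip force is fixed at half the most. Time passes only in rows, so rows that repeat a pose let the fingers close. It gives the time, the measured TCP pose, the force and the opening at its end, in the units of the state.
- r.observe(): the state, without advancing time (a new reading comes with each control period).
- r.grab_frame(name): name is "side" or "top"; returns the picture (400x640x3 uint8, red, green, blue); there is no depth.
- r.camera_params(name): a dict with "fov_y" (degrees; the focal length in pixels is half the picture's height over the tangent of half this angle, whatever the lens; pixels are square), "cx", "cy" (the principal point, pixels), "origin" and "rotation" of the camera in the world. Camera axes: x right, y down, z forward; pixel columns grow to the right and rows downward; lengths in m; the calibration is good to about 2 mm. A picture is of the moment at which its call begins. camera_params takes no time and is no camera call.
- r.sign_off(): hands the job in, once; it reports no verdict.
The state is a dict: "time": time; "qpos": joint angles; "qd": joint speeds; "joint_efforts": joint torques, N m; "tcp_pos": TCP position; "tool_rot": TCP orientation; "contact_force": force on the tool from outside, world axes, zero at the start; "moment": the same for the moment, N m; "opening": finger opening in m.
Only numpy, scipy, OpenCV 4.12 (cv2) and the standard library are available. Lean on these libraries where they do the work, as an engineer would, in place of code of your own. Each camera call takes 0.05 s, during which the arm holds its last target. There are 200 camera calls.

TASK

Two hardwood blocks stand on end on the bench board: push over the one with the groove, so that it falls towards the board's raised fence and lies with its groove facing up. Then push it along the board until its leading end is flush and square against the fence. Use only pushes of the fingers: do not grasp or lift the block at any time, and leave the plain block standing and everything else where it is.

Things in the scene. Friction and masses are not known exactly. Their poses are not given: they have to be found in the camera images.
- grooved: Loose pale hardwood block standing on end, 50 (x) by 60 (y) by 110 mm tall (z), about 0.23 kg. A square groove 24 mm wide, 14 mm deep runs the full height down the middle of its -x side (18 mm rib either side), seen as a notch in the top end. Origin: centre of the underside. At the start the groove looks away from the fence within 0.3 rad. Lying as wanted, -x is up and +z points to the fence.
- grooved_center (a point): Centre of the grooved block (55 mm above its underside), axes as the block's. Pushed near the top of its grooved side along its +x, the block tips about its lower +x edge without sliding and falls by itself past about 24 degrees of lean.
- grooved_top (a point): Centre of the grooved block's top end (110 mm above its underside), which becomes the leading end when it lies; axes as the block's.
- plain: Loose pale hardwood block of the same outer size, 50 by 60 by 110 mm tall, without a groove, standing on end beside the grooved one on either side of it, about 150 mm centre to centre. Origin: centre of its underside. Leave it standing.
- board: Dark wooden bench board fixed to the bench, 340 mm (its x) by 360 mm (its y), 18 mm thick, with a pale wooden fence 22 mm thick along its whole far (+x) edge that stands 30 mm above the board's top. Origin: centre of the underside; +x points square to the fence, away from the robot.
- fence (a point): Middle of the foot of the fence's inner face, at the height of the board's top (18 mm above the bench); axes as the board's, so the face is the plane x = 0 here and the board lies on its -x side. A block that meets it askew on one corner tends to jam there rather than square itself.
- tumbler: Closed dark blue drinking tumbler, 70 mm across, 180 mm tall, standing to the right of the board. Origin: centre of the underside. Leave alone.
- tin: Round aluminium tin, 60 mm across, 50 mm tall, standing to the right of the board. Origin: centre of the underside. Leave alone.
- file: Hand file lying to the left of the board, 280 mm long along its x, wooden handle (22 mm thick) to -x. Origin: under the ferrule between handle and blade. Leave alone.
Mind the look-alikes: they are no part of the job. Leave any turquoise or yellow look-alike of the plain alone.

How it is judged:
At the end, for the whole second after the job is handed in: The grooved block lies at rest on the board, groove up (within 0.1 rad), its leading end (former top) within 5 mm of the fence and square to it within 0.07 rad; the plain block still stands; it, the tumbler, tin and file are within 15 mm of where they were (angle between grooved's own x axis and vertical above 3.04 rad and x of grooved_top in the frame of fence between -0.005 and 0.005 m and y of grooved_top in the frame of fence between -0.16 and 0.16 m and angle between the z axis of grooved and the x axis of board, either way round below 0.07 rad and height (world z) of grooved_center between 0.038 and 0.049 m and linear speed of grooved below 0.01 m/s and angular speed of grooved below 0.1 rad/s and angle between plain's own z axis and vertical below 0.05 rad and distance of each of plain, tumbler, tin, file from where it was at the start of the episode below 0.015 m); the robot touches nothing.
It fails at once if the grooved block is lifted: its centre rises more than 15 mm above the height that tipping it over an edge needs (height (world z) of grooved_center above 0.0935 m).
It fails at once if the grooved block is lifted while upright (centre more than 12 mm higher than standing) (angle between grooved's own z axis and vertical below 0.1 rad and height (world z) of grooved_center above 0.085 m).
It fails at once if the grooved block is lifted while lying (centre more than 25 mm higher than lying) (angle between grooved's own x axis and vertical above 3 rad and height (world z) of grooved_center above 0.068 m).
It fails at once if the plain block is knocked over or shifted by more than 20 mm (angle between plain's own z axis and vertical above 0.3 rad or distance of plain from where it was at the start of the episode above 0.02 m).
It fails at once if the tumbler, tin or file is shifted by more than 20 mm (distance of any of tumbler, tin, file from where it was at the start of the episode above 0.02 m).
It also fails if it takes over 54 s, if anything falls off the work surface, if the arm or the gripper's body presses on something with over 40 N, if the wrist force passes 120 N, or if a joint passes its speed limit or range.

## Working session

There is one attempt and no reset: what is moved stays moved. The work goes in short steps, Python scripts to look and compute and a tool call to move; the robot and the scene stay as the last step left them, time stands still between calls to the robot, and variables do not carry over. Pictures are saved under pics/ and viewed, about 8 in all and at most 12, crops included, and the job is handed in when it is done.

Besides the shell and the picture viewer there is one more tool, called after ">>>" as name([rows], argument=value, ...), one row to a line, values as JSON. arm_command: Moves the arm, as the interface text tells. Its arguments: {"type":"object","properties":{"motion":{"type":"array"}},"required":["motion"]}

```bash
mkdir -p pics; ls; python3 - <<'E'
from rig import r
import cv2,json
for n in("side","top"):
    cv2.imwrite(f"pics/{n}0.png",r.grab_frame(n)[:,:,::-1]); print(n,r.camera_params(n))
print(r.observe())
E
```

```text
pics
side {'fov_y': 52.90289908305018, 'cx': 323.9044532662822, 'cy': 201.58984175834948, 'origin': array([-0.05845514, -0.85117197,  0.69774888]), 'rotation': array([-1.98713161,  0.66511294, -0.35884359])}
top {'fov_y': 51.46677245565993, 'cx': 325.39161926422565, 'cy': 204.7449756924287, 'origin': array([0.33443504, 0.01505404, 1.3214491 ]), 'rotation': array([-2.13324269,  2.13853443, -0.19464688])}
{'time': 0.1, 'qpos': array([ 1.15097853e+00,  2.38741961e-01, -1.41464792e-02,  1.31921281e+00,
       -1.08598726e-05,  1.57080108e+00]), 'qd': array([ 6.31078819e-05, -1.67688518e-03, -1.84215421e-04, -2.24270949e-03,
        1.25019264e-03,  4.56432632e-04]), 'joint_efforts': array([ 1.38577961e-04, -5.39719033e+01,  3.46998310e+01,  1.34316803e-02,
       -4.20085769e-05,  2.41746301e-05]), 'tcp_pos': array([0.2138503 , 0.47909701, 0.24973993]), 'tool_rot': array([-1.54688065,  0.32955366, -0.32914068]), 'contact_force': array([ 0.67670511, -0.25610333,  0.17076241]), 'moment': array([-0.05288734, -0.01168441, -0.00275124]), 'opening': 0.0852995426711399}
```

View pics/side0.png

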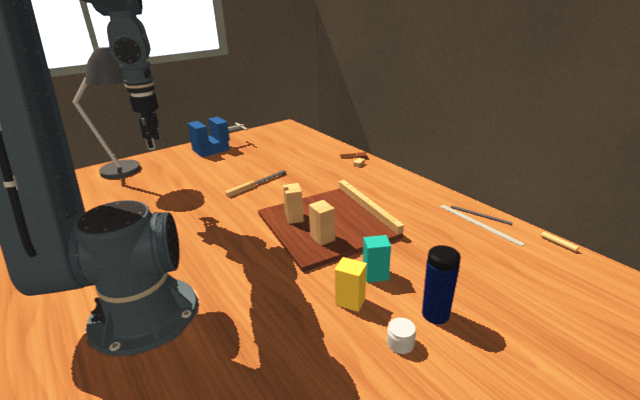

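View pics/top0.png

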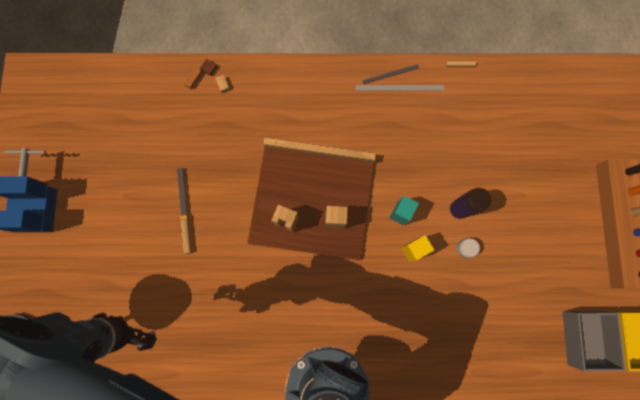

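```bash
cat > h.py <<'E'
import numpy as np, cv2
from rig import r
from scipy.spatial.transform import Rotation as R
def cam(n):
    p=r.camera_params(n); f=200/np.tan(np.radians(p['fov_y']/2))
    return f,p['cx'],p['cy'],np.array(p['origin']),R.from_rotvec(p['rotation']).as_matrix()
def ray(n,uv):
    f,cx,cy,o,M=cam(n); uv=np.atleast_2d(uv).astype(float)
    d=np.c_[(uv[:,0]-cx)/f,(uv[:,1]-cy)/f,np.ones(len(uv))]@M.T
    return o,d
def plane(n,uv,z):
    o,d=ray(n,uv); return o+d*((z-o[2])/d[:,2])[:,None]
def proj(n,P):
    f,cx,cy,o,M=cam(n); c=(np.atleast_2d(P)-o)@M
    return np.c_[f*c[:,0]/c[:,2]+cx,f*c[:,1]/c[:,2]+cy]
def tri(ua,ub):
    o1,d1=ray('side',ua);o2,d2=ray('top',ub);d1=d1[0]/np.linalg.norm(d1);d2=d2[0]/np.linalg.norm(d2)
    s=np.linalg.lstsq(np.c_[d1,-d2],o2-o1,rcond=None)[0]
    a,b=o1+d1*s[0],o2+d2*s[1]; return (a+b)/2,np.linalg.norm(a-b)
E
python3 - <<'E'
import cv2
t=cv2.imread('pics/top0.png')[130:265,240:390]; s=cv2.imread('pics/side0.png')[170:270,250:410]
cv2.imwrite('pics/t1.png',cv2.resize(t,None,fx=4.4,fy=4.4,interpolation=cv2.INTER_CUBIC))
cv2.imwrite('pics/s1.png',cv2.resize(s,None,fx=5,fy=5,interpolation=cv2.INTER_CUBIC))
E
```

```text
(no output)
```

View pics/t1.png

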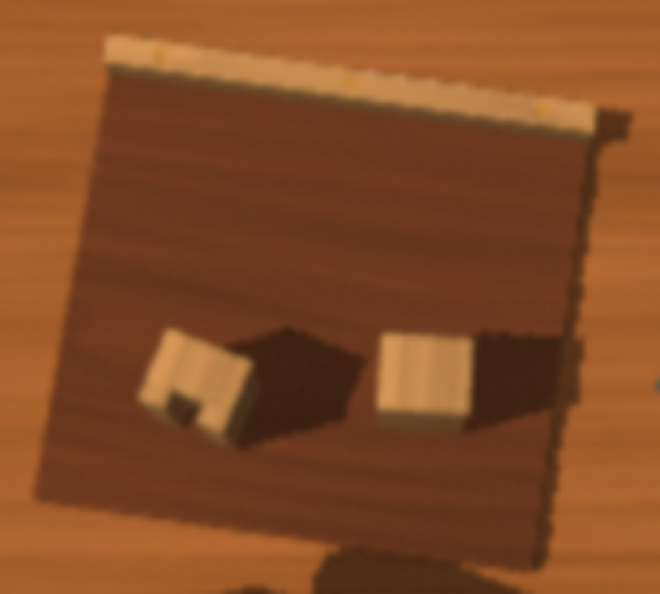

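View pics/s1.png

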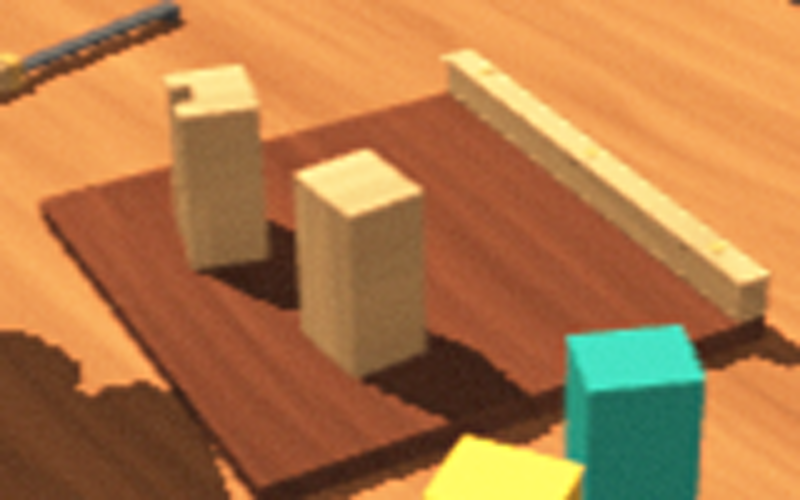

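Candidates in the top view: the left block at (284,217) has a dark notch in its top on the robot side, so it is the grooved one. The right block at (337,216) is plain. The turquoise block at (405,210) and the yellow one at (418,248) are look-alikes. The crops confirm the notch on the left block. Next I measure.

```bash
python3 - <<'E'
from h import *
np.set_printoptions(precision=4,suppress=True)
T=lambda l:np.array(l)/4.4-.4+[240,130]
S=lambda l:np.array(l)/5.-.4+[250,170]
g=plane('top',T([(140,397),(172,328),(252,362),(222,432)]),.128)
print('g top',g,'c',g.mean(0),'sides',np.linalg.norm(np.diff(g,axis=0),axis=1))
ax=(g[1]+g[2]-g[0]-g[3])[:2];print('x axis ang',np.arctan2(ax[1],ax[0]))
ay=(g[1]+g[0]-g[2]-g[3])[:2];print('from y',np.arctan2(-ay[0],ay[1]))
p=plane('top',T([(378,413),(382,334),(472,338),(468,416)]),.128);print('plain',p.mean(0))
f=plane('top',T([(108,66),(592,132)]),.048);d=f[0]-f[1];print('fence',f,'normal ang',np.arctan2(-d[0],d[1]))
b=plane('top',T([(36,498),(540,571)]),.018);print('near edge',b,'dist', np.linalg.norm(d))
d=b[0]-b[1];print('normal ang',np.arctan2(-d[0],d[1]), np.linalg.norm(d))
for n,a,c in [('g bl',(243,66),(172,328)),('g br',(258,108),(252,362)),('g fr',(178,115),(222,432)),('p br',(422,190),(472,338)),('fence R outer',(769,275),(597,107)),('fence L outer',(473,50),(108,36)),('board near R',(262,487),(540,571)),('board near L',(43,204),(36,498))]:
    print(n,*tri(S([a]),T([c])))
E
```

```text
g top [[0.4978 0.1596 0.128 ]
 [0.5439 0.1393 0.128 ]
 [0.5209 0.0861 0.128 ]
 [0.4745 0.1054 0.128 ]] c [0.5093 0.1226 0.128 ] sides [0.0504 0.0579 0.0503]
x axis ang -0.4042679319281793
from y -0.40615266611006173
plain [ 0.512  -0.0282  0.128 ]
fence [[ 0.7509  0.1971  0.048 ]
 [ 0.7012 -0.1532  0.048 ]] normal ang -0.14099838507138365
near edge [[ 0.4404  0.2455  0.018 ]
 [ 0.3878 -0.1127  0.018 ]] dist 0.3537751795636935
normal ang -0.145843348956967 0.36206262006244166
g bl [0.5444 0.1386 0.1302] 0.0020786144454369277
g br [0.5214 0.0857 0.1289] 0.0013949973021857608
g fr [0.4751 0.1046 0.1315] 0.0022836562137780164
p br [ 0.5371 -0.0599  0.1302] 0.0015216804566747682
fence R outer [ 0.7209 -0.1581  0.0494] 0.0034042861728776908
fence L outer [0.7761 0.1959 0.0486] 0.006148901516045087
board near R [ 0.3878 -0.1123  0.0234] 0.0004045452304961189
board near L [0.4425 0.2449 0.0166] 0.00434739714105999
```

```bash
cat >> h.py <<'E'
def go(xy,z,psi):
    "shift (mm) and yaw (deg) in tool axes to put TCP at xy,z with tool x along heading +-psi"
    s=r.observe(); M=R.from_rotvec(s['tool_rot']).as_matrix()
    d=M.T@(np.array([*xy,z])-s['tcp_pos'])*1e3
    best=[]
    for k in(0,np.pi):
        X=np.array([np.cos(psi+k),np.sin(psi+k),0]); t=M.T@X
        best.append(np.degrees(np.arctan2(-t[2],t[0])))
    print('t',s['time'],'tcp',s['tcp_pos'].round(4),'shift',d.round(1),'yaw opts',np.round(best,1),'open',s['opening'],'F',s['contact_force'].round(1)); print(M.round(3))
E
python3 - <<'E'
from h import *
go((.440,.152),.20,-.405); go((.440,.152),.124,-.405)
E
```

```text
t 0.1 tcp [0.2139 0.4791 0.2497] shift [ 339.8   50.  -206.4] yaw opts [ -0.8 179.2] open 0.0852995426711399 F [ 0.7 -0.3  0.2]
[[ 0.913 -0.001  0.408]
 [-0.408 -0.001  0.913]
 [ 0.    -1.    -0.001]]
t 0.1 tcp [0.2139 0.4791 0.2497] shift [ 339.8  126.  -206.3] yaw opts [ -0.8 179.2] open 0.0852995426711399 F [ 0.7 -0.3  0.2]
[[ 0.913 -0.001  0.408]
 [-0.408 -0.001  0.913]
 [ 0.    -1.    -0.001]]
```

>>> arm_command([
  {"x": 40,"z": -25,"gripper": -0.39},
  {"x": 85,"z": -52,"yaw": -0.8,"gripper": -0.39},
  {"x": 130,"z": -79,"yaw": -0.8,"gripper": -0.39},
  {"x": 175,"z": -106,"yaw": -0.8,"gripper": -0.39},
  {"x": 220,"z": -133,"yaw": -0.8,"gripper": -0.39},
  {"x": 265,"z": -160,"yaw": -0.8,"gripper": -0.39},
  {"x": 310,"y": 20,"z": -190,"yaw": -0.8,"gripper": -0.39},
  {"x": 330,"y": 50,"z": -206,"yaw": -0.8,"gripper": -0.39},
  {"x": 340,"y": 90,"z": -206,"yaw": -0.8,"gripper": -0.39},
  {"x": 340,"y": 126,"z": -206,"yaw": -0.8,"gripper": -0.39},
  {"x": 340,"y": 126,"z": -206,"yaw": -0.8,"gripper": -0.39},
  {"x": 340,"y": 126,"z": -206,"yaw": -0.8,"gripper": -0.39},
])

```text
invalid input
```

```bash
python3 - <<'E'
from h import *
go((.440,.152),.124,-.405)
t=r.grab_frame('top')[150:250,230:390]; s=r.grab_frame('side')[150:270,250:410]
t,s=[cv2.resize(a,None,fx=4,fy=4,interpolation=cv2.INTER_CUBIC)[:,:,::-1] for a in(t,s)]
cv2.imwrite('pics/c2.png',cv2.resize(np.vstack([t,s]),None,fx=.68,fy=.68))
E
```

```text
t 0.1 tcp [0.2139 0.4791 0.2497] shift [ 339.8  126.  -206.3] yaw opts [ -0.8 179.2] open 0.0852995426711399 F [ 0.7 -0.3  0.2]
[[ 0.913 -0.001  0.408]
 [-0.408 -0.001  0.913]
 [ 0.    -1.    -0.001]]
```

View pics/c2.png

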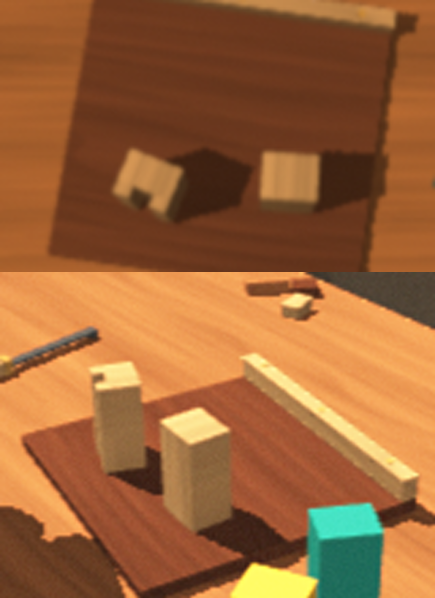

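The move was refused, so the scene is unchanged (notched block still standing at left). I'll give every key in every row.

>>> arm_command([
  {"x": 40,"y": 0,"z": -25,"yaw": 0,"gripper": -0.39},
  {"x": 85,"y": 0,"z": -52,"yaw": -0.8,"gripper": -0.39},
  {"x": 130,"y": 0,"z": -79,"yaw": -0.8,"gripper": -0.39},
  {"x": 175,"y": 0,"z": -106,"yaw": -0.8,"gripper": -0.39},
  {"x": 220,"y": 0,"z": -133,"yaw": -0.8,"gripper": -0.39},
  {"x": 265,"y": 0,"z": -160,"yaw": -0.8,"gripper": -0.39},
  {"x": 310,"y": 20,"z": -190,"yaw": -0.8,"gripper": -0.39},
  {"x": 330,"y": 50,"z": -206,"yaw": -0.8,"gripper": -0.39},
  {"x": 340,"y": 90,"z": -206,"yaw": -0.8,"gripper": -0.39},
  {"x": 340,"y": 126,"z": -206,"yaw": -0.8,"gripper": -0.39},
  {"x": 340,"y": 126,"z": -206,"yaw": -0.8,"gripper": -0.39},
  {"x": 340,"y": 126,"z": -206,"yaw": -0.8,"gripper": -0.39},
])

```text
time: 1.7
tcp_pos: [0.4409, 0.153, 0.1254]
tool_rot: [-1.547, 0.318, -0.319]
contact_force: [-0.3, 0.1, 1.0]
opening: 0.0262
```

```bash
cat > look.py <<'E'
from h import *
import sys
def look(name,a=(230,150,160,100),b=(250,150,160,120)):
    t=r.grab_frame('top'); s=r.grab_frame('side')
    cv2.imwrite(f'pics/{name}_t.png',t[:,:,::-1]);cv2.imwrite(f'pics/{name}_s.png',s[:,:,::-1])
    c=[cv2.resize(i[y:y+h,x:x+w],None,fx=4,fy=4,interpolation=cv2.INTER_CUBIC)[:,:,::-1] for i,(x,y,w,h) in((t,a),(s,b))]
    cv2.imwrite(f'pics/{name}.png',cv2.resize(np.vstack(c),None,fx=.68,fy=.68))
E
python3 - <<'E'
from look import *
go((.440,.152),.124,-.405); look('c3')
E
```

```text
t 1.7 tcp [0.4409 0.153  0.1254] shift [-0.5  1.4 -1.3] yaw opts [ -0. 180.] open 0.02617361855460588 F [-0.3  0.1  1. ]
[[ 0.919  0.001  0.395]
 [-0.395  0.     0.919]
 [ 0.001 -1.     0.001]]
```

View pics/c3.png

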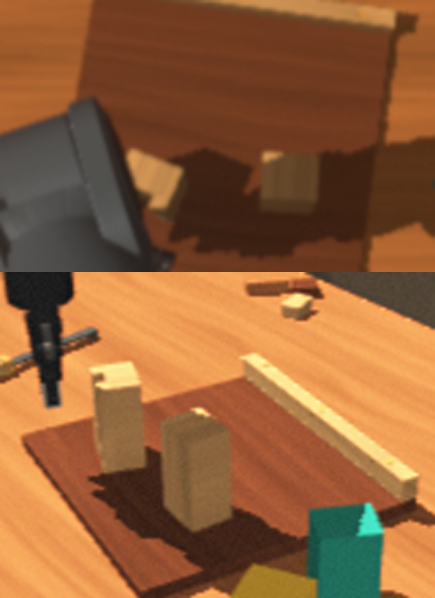

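The fingers are at the crop's left, just short of the notched face and in line with it. Next is the tipping push.

>>> arm_command([
  {"x": 16,"y": 1,"z": -1,"yaw": 0,"gripper": -0.39},
  {"x": 28,"y": 1,"z": -1,"yaw": 0,"gripper": -0.39},
  {"x": 35,"y": 1,"z": -1,"yaw": 0,"gripper": -0.39},
  {"x": 40,"y": 1,"z": -1,"yaw": 0,"gripper": -0.39},
  {"x": 45,"y": 1,"z": -1,"yaw": 0,"gripper": -0.39},
  {"x": 51,"y": 1,"z": -1,"yaw": 0,"gripper": -0.39},
  {"x": 57,"y": 1,"z": -1,"yaw": 0,"gripper": -0.39},
  {"x": 63,"y": 1,"z": -1,"yaw": 0,"gripper": -0.39},
  {"x": 69,"y": 1,"z": -1,"yaw": 0,"gripper": -0.39},
])

```text
time: 2.92
tcp_pos: [0.5039, 0.1244, 0.1233]
tool_rot: [-1.547, 0.318, -0.318]
contact_force: [0.3, 0.3, 0.8]
opening: 0.0261
```

>>> arm_command([
  {"x": 6,"y": 0,"z": 0,"yaw": 0,"gripper": -0.39},
  {"x": 12,"y": 0,"z": 0,"yaw": 0,"gripper": -0.39},
  {"x": 18,"y": 0,"z": 0,"yaw": 0,"gripper": -0.39},
  {"x": 20,"y": 0,"z": 0,"yaw": 0,"gripper": -0.39},
  {"x": 0,"y": -10,"z": 0,"yaw": 0,"gripper": -0.39},
  {"x": -40,"y": -20,"z": 0,"yaw": 0,"gripper": -0.39},
  {"x": -80,"y": -20,"z": 0,"yaw": 0,"gripper": -0.39},
  {"x": -100,"y": -20,"z": 0,"yaw": 0,"gripper": -0.39},
  {"x": -100,"y": -20,"z": 0,"yaw": 0,"gripper": -0.39},
])

```text
time: 4.05
tcp_pos: [0.4104, 0.1645, 0.1438]
tool_rot: [-1.547, 0.316, -0.317]
contact_force: [-0.1, 0.2, 0.4]
opening: 0.0259
```

```bash
python3 - <<'E'
from look import *
go((.440,.152),.124,-.405); look('c4',a=(230,130,160,100))
E
```

```text
t 4.05 tcp [0.4104 0.1645 0.1438] shift [32.1 19.9  0.1] yaw opts [ 1.000e-01 -1.799e+02] open 0.02585064577931579 F [-0.1  0.2  0.4]
[[ 0.92   0.001  0.393]
 [-0.393  0.     0.92 ]
 [ 0.    -1.     0.   ]]
```

View pics/c4.png

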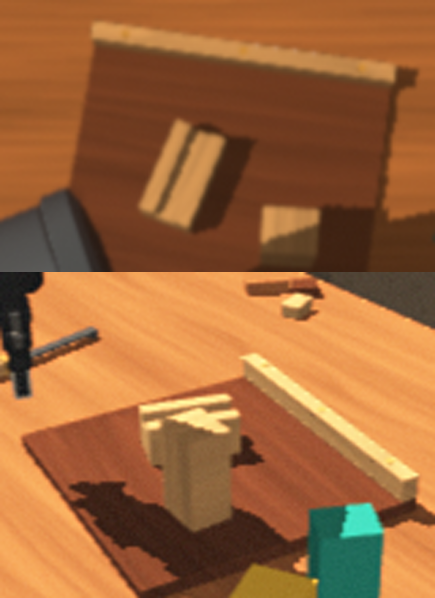

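The block lies groove up, at crop (139..224, 120..228), still angled to the right of the fence normal. I'll measure it.

```bash
cat >> h.py <<'E'
def block(c):
    g=plane('top',c,.068)[:,:2]   # NL, FL, FR, NR
    ax=g[1]+g[2]-g[0]-g[3]; ps=np.arctan2(ax[1],ax[0]); u=np.array([np.cos(ps),np.sin(ps)])
    n=np.array([np.cos(-.144),np.sin(-.144)])
    print('c',g.mean(0),'psi',ps,'sides',np.linalg.norm(np.diff(g,axis=0),axis=1),'trail',(g[0]+g[3])/2,'lead',(g[1]+g[2])/2,'gap',np.array([.726,.022])@n-((g[1]+g[2])/2)@n)
    return g,ps,u
E
python3 - <<'E'
from h import *
im=cv2.imread('pics/c4_t.png')
hsv=cv2.cvtColor(im,cv2.COLOR_BGR2HSV); 
m=((im[:,:,1]>105)&(im[:,:,2]>140)).astype('uint8'); m[:170]=0;m[218:]=0;m[:,:278]=0;m[:,316:]=0
c=cv2.minAreaRect(np.argwhere(m)[:,::-1].astype(np.float32)); print(c,m.sum(),cv2.boxPoints(c))
g,ps,u=block(np.array([(139,209),(177,120),(224,140),(188,228)])/2.72-.4+[230,130])
t=(g[0]+g[3])/2
go(t-.05*u,.20,ps); go(t-.05*u,.049,ps)
E
```

```text
((296.2758483886719, 193.68966674804688), (19.4333553314209, 35.977970123291016), 23.198589324951172) 582 [[280.2586  206.39656]
 [294.43103 173.32759]
 [312.2931  180.98277]
 [298.12067 214.05174]]
c [0.58742457 0.09115294] psi -0.38163862030306195 sides [0.11110327 0.05858056 0.10890027] trail [0.53638106 0.11163741] lead [0.63846808 0.07066847] gap 0.09361002314452638
t 4.15 tcp [0.4122 0.1642 0.1437] shift [ 85.  -56.2  -0.5] yaw opts [ -1.4 178.6] open 0.025809174788011046 F [-0.   0.  -0.9]
[[ 0.919  0.001  0.394]
 [-0.394  0.     0.919]
 [ 0.001 -1.     0.001]]
t 4.15 tcp [0.4122 0.1642 0.1437] shift [84.8 94.8 -0.6] yaw opts [ -1.4 178.6] open 0.025809174788011046 F [-0.   0.  -0.9]
[[ 0.919  0.001  0.394]
 [-0.394  0.     0.919]
 [ 0.001 -1.     0.001]]
```

>>> arm_command([
  {"x": 40,"y": 0,"z": 0,"yaw": -0.8,"gripper": -0.39},
  {"x": 75,"y": 20,"z": 0,"yaw": -0.8,"gripper": -0.39},
  {"x": 80,"y": 55,"z": 0,"yaw": -0.8,"gripper": -0.39},
  {"x": 80,"y": 85,"z": 0,"yaw": -0.8,"gripper": -0.39},
  {"x": 80,"y": 95,"z": 0,"yaw": -0.8,"gripper": -0.39},
  {"x": 80,"y": 95,"z": 0,"yaw": -0.8,"gripper": -0.39},
])

```text
time: 4.9
tcp_pos: [0.4853, 0.1321, 0.0481]
tool_rot: [-1.549, 0.308, -0.307]
contact_force: [1.5, -0.7, 0.3]
opening: 0.0263
```

```bash
python3 - <<'E'
from h import *
s=r.observe(); M=R.from_rotvec(s['tool_rot']).as_matrix(); p0=s['tcp_pos']; h0=np.arctan2(M[1,0],M[0,0])
print(p0,h0,s['contact_force'])
C=np.array([.5874,.0912]); ps=-.39; n=np.array([np.cos(-.144),np.sin(-.144)])
def out(l):
    u=np.array([np.cos(ps),np.sin(ps)]); q=C-(.055+.0115)*u
    d=M.T@np.r_[q-p0[:2],0]*1e3
    print(l,'x %.1f z %.1f yaw %.1f'%(d[0],d[2],-np.degrees(ps-h0)),'gap %.1f'%(1e3*((np.array([.726,.022])-C)@n-.055*np.cos(ps+.144)-.03*abs(np.sin(ps+.144)))))
out(0)
for i in range(1,46):
    C=C+.002*np.array([np.cos(ps),np.sin(ps)])
    if ps<-.144: ps+=.246/34
    if i%4==0: out(i*2)
E
```

```text
[0.48534924 0.13214055 0.04807025] -0.392312385766062 [ 1.50218913 -0.65234696  0.26708279]
0 x 43.5 z 1.0 yaw -0.1 gap 86.4
8 x 51.5 z -0.8 yaw -1.8 gap 79.1
16 x 59.6 z -2.4 yaw -3.4 gap 71.8
24 x 67.7 z -3.7 yaw -5.1 gap 64.6
32 x 75.8 z -4.8 yaw -6.8 gap 57.3
40 x 84.0 z -5.7 yaw -8.4 gap 50.0
48 x 92.2 z -6.4 yaw -10.1 gap 42.8
56 x 100.5 z -6.8 yaw -11.7 gap 35.6
64 x 108.7 z -6.9 yaw -13.4 gap 28.4
72 x 116.7 z -5.9 yaw -14.2 gap 20.8
80 x 124.4 z -4.0 yaw -14.2 gap 12.8
88 x 132.2 z -2.0 yaw -14.2 gap 4.8
```

>>> arm_command([
  {"x": 20,"y": 0,"z": 1,"yaw": 0,"gripper": -0.39},
  {"x": 36,"y": 0,"z": 1,"yaw": 0,"gripper": -0.39},
  {"x": 43,"y": 0,"z": 1,"yaw": 0,"gripper": -0.39},
  {"x": 51,"y": 0,"z": -1,"yaw": -1.8,"gripper": -0.39},
  {"x": 60,"y": 0,"z": -2,"yaw": -3.4,"gripper": -0.39},
  {"x": 68,"y": 0,"z": -4,"yaw": -5.1,"gripper": -0.39},
  {"x": 76,"y": 0,"z": -5,"yaw": -6.8,"gripper": -0.39},
  {"x": 84,"y": 0,"z": -6,"yaw": -8.4,"gripper": -0.39},
  {"x": 92,"y": 0,"z": -6,"yaw": -10.1,"gripper": -0.39},
  {"x": 100,"y": 0,"z": -7,"yaw": -11.7,"gripper": -0.39},
  {"x": 108,"y": 0,"z": -7,"yaw": -13.4,"gripper": -0.39},
  {"x": 113,"y": 0,"z": -6,"yaw": -14.2,"gripper": -0.39},
])

```text
time: 6.4
tcp_pos: [0.5877, 0.0834, 0.0482]
tool_rot: [-1.568, 0.113, -0.112]
contact_force: [-3.5, -0.4, 2.9]
opening: 0.0264
```

```bash
python3 - <<'E'
from look import *
go((.440,.152),.124,-.144); look('c5',a=(230,130,160,100))
E
```

```text
t 6.4 tcp [0.5877 0.0834 0.0482] shift [-156.   -75.8   46.8] yaw opts [   0. -180.] open 0.02641228415067195 F [-3.5 -0.4  2.9]
[[ 0.99  -0.     0.143]
 [-0.143 -0.     0.99 ]
 [-0.    -1.    -0.   ]]
```

View pics/c5.png

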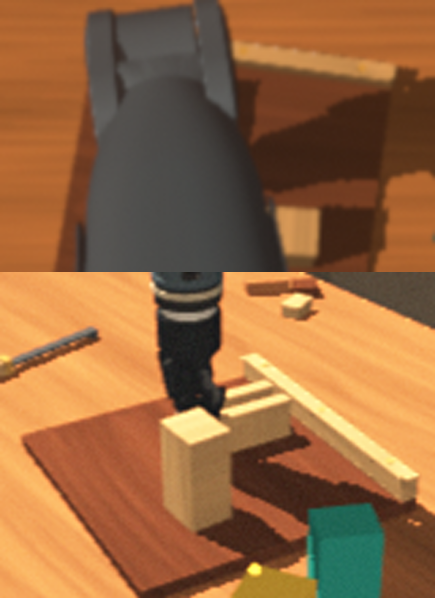

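In the side view the block's lead end, at crop (290,398..440), is still short of the fence, and the arm hides the top view. I'll back off for one measurement.

>>> arm_command([
  {"x": -20,"y": 0,"z": 0,"yaw": 0,"gripper": -0.39},
  {"x": -60,"y": 0,"z": 0,"yaw": 0,"gripper": -0.39},
  {"x": -100,"y": -30,"z": 0,"yaw": 0,"gripper": -0.39},
  {"x": -140,"y": -60,"z": 20,"yaw": 0,"gripper": -0.39},
  {"x": -180,"y": -80,"z": 40,"yaw": 0,"gripper": -0.39},
  {"x": -200,"y": -80,"z": 60,"yaw": 0,"gripper": -0.39},
  {"x": -200,"y": -80,"z": 60,"yaw": 0,"gripper": -0.39},
])

```text
time: 7.38
tcp_pos: [0.3974, 0.173, 0.1289]
tool_rot: [-1.567, 0.11, -0.112]
contact_force: [0.4, -0.1, 0.4]
opening: 0.0263
```

```bash
python3 - <<'E'
from look import *
t=r.grab_frame('top')[:,:,::-1]; s=r.grab_frame('side')[:,:,::-1]
cv2.imwrite('pics/c6_t.png',t)
a=cv2.resize(t[130:220,255:345],None,fx=6.6,fy=6.6,interpolation=cv2.INTER_CUBIC)
cv2.imwrite('pics/c6.png',a)
go((.440,.152),.124,-.144)
E
```

```text
t 7.475 tcp [0.3983 0.1719 0.1284] shift [ 44.1   4.5 -13.8] yaw opts [   0. -180.] open 0.025560491669380837 F [ 0.4 -0.8  0.3]
[[ 0.99   0.001  0.143]
 [-0.143 -0.     0.99 ]
 [ 0.001 -1.     0.   ]]
```

View pics/c6.png

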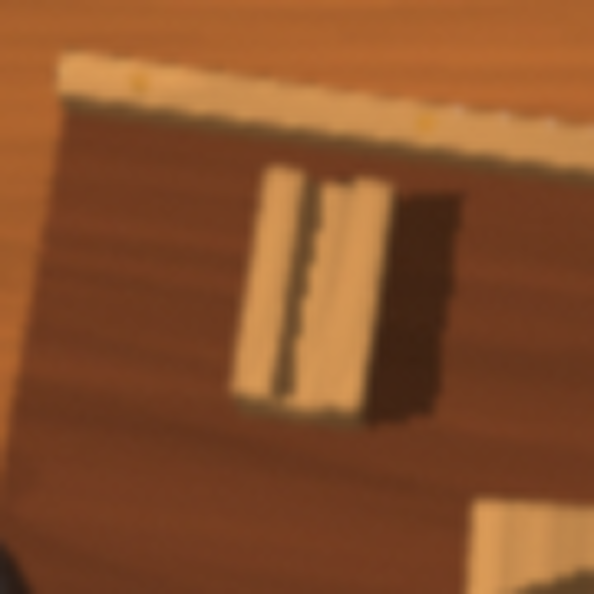

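The block now lies square to the fence, with corners at crop (233,394), (263,166), (393,182) and (363,412). A small gap remains below the fence edge, which runs (64,97)–(594,172).

```bash
python3 - <<'E'
from h import *
T=lambda l:np.array(l)/6.6-.4+[255,130]
g,ps,u=block(T([(233,394),(263,166),(393,182),(363,412)]))
f=plane('top',T([(64,97),(594,172)]),.048)[:,:2]; d=f[0]-f[1]; na=np.arctan2(-d[0],d[1]); n=np.array([np.cos(na),np.sin(na)])
print('fence ang',na,'gaps FL,FR',(f[1]-g[1])@n,(f[1]-g[2])@n)
t=(g[0]+g[3])/2
go(t-.0495*u,.049,-.144)
E
```

```text
c [0.65188354 0.07466861] psi -0.12040496753714958 sides [0.11118506 0.06214047 0.112062  ] trail [0.5964762  0.08137236] lead [0.70729089 0.06796487] gap 0.025111562100652907
fence ang -0.14623283842252194 gaps FL,FR 0.025956542576761353 0.02477907824121188
t 7.475 tcp [0.3983 0.1719 0.1284] shift [159.5  79.6 -62.5] yaw opts [   0. -180.] open 0.025560491669380837 F [ 0.4 -0.8  0.3]
[[ 0.99   0.001  0.143]
 [-0.143 -0.     0.99 ]
 [ 0.001 -1.     0.   ]]
```

>>> arm_command([
  {"x": 40,"y": 0,"z": -30,"yaw": 0,"gripper": -0.39},
  {"x": 80,"y": 20,"z": -62,"yaw": 0,"gripper": -0.39},
  {"x": 120,"y": 50,"z": -62,"yaw": 0,"gripper": -0.39},
  {"x": 150,"y": 80,"z": -62,"yaw": 0,"gripper": -0.39},
  {"x": 170,"y": 80,"z": -62,"yaw": 0,"gripper": -0.39},
  {"x": 190,"y": 80,"z": -62,"yaw": 0,"gripper": -0.39},
  {"x": 196,"y": 80,"z": -62,"yaw": 0,"gripper": -0.39},
  {"x": 202,"y": 80,"z": -62,"yaw": 0,"gripper": -0.39},
  {"x": 208,"y": 80,"z": -62,"yaw": 0,"gripper": -0.39},
  {"x": 213,"y": 80,"z": -62,"yaw": 0,"gripper": -0.39},
  {"x": 217,"y": 80,"z": -62,"yaw": 0,"gripper": -0.39},
  {"x": 217,"y": 80,"z": -62,"yaw": 0,"gripper": -0.39},
])

```text
time: 8.98
tcp_pos: [0.6042, 0.0794, 0.0485]
tool_rot: [-1.568, 0.112, -0.114]
contact_force: [-0.4, 0.2, 0.6]
opening: 0.0262
```

>>> arm_command([
  {"x": 2,"y": 0,"z": 0,"yaw": 0,"gripper": -0.39},
  {"x": 4,"y": 0,"z": 0,"yaw": 0,"gripper": -0.39},
  {"x": 6,"y": 0,"z": 0,"yaw": 0,"gripper": -0.39},
  {"x": 7,"y": 0,"z": 0,"yaw": 0,"gripper": -0.39},
  {"x": 7,"y": 0,"z": 0,"yaw": 0,"gripper": -0.39},
])

```text
time: 9.6
tcp_pos: [0.6109, 0.0783, 0.0483]
tool_rot: [-1.568, 0.113, -0.113]
contact_force: [-0.8, 0.1, 1.3]
opening: 0.0256
```

>>> arm_command([
  {"x": 1,"y": 0,"z": 0,"yaw": 0,"gripper": -0.39},
  {"x": 2,"y": 0,"z": 0,"yaw": 0,"gripper": -0.39},
])

```text
time: 9.85
tcp_pos: [0.6127, 0.078, 0.0483]
tool_rot: [-1.568, 0.113, -0.113]
contact_force: [-2.7, 0.4, 2.5]
opening: 0.0262
```

>>> arm_command([
  {"x": 1,"y": 0,"z": 0,"yaw": 0,"gripper": -0.39},
  {"x": 2,"y": 0,"z": 0,"yaw": 0,"gripper": -0.39},
])

```text
time: 10.1
tcp_pos: [0.6147, 0.0777, 0.0483]
tool_rot: [-1.568, 0.113, -0.113]
contact_force: [-2.5, 1.0, 1.3]
opening: 0.0263
```

>>> arm_command([
  {"x": 1,"y": 0,"z": 0,"yaw": 0,"gripper": -0.39},
  {"x": 2,"y": 0,"z": 0,"yaw": 0,"gripper": -0.39},
])

```text
time: 10.35
tcp_pos: [0.6152, 0.0776, 0.0483]
tool_rot: [-1.568, 0.115, -0.111]
contact_force: [-11.6, 2.7, 8.1]
opening: 0.0261
```

The force has jumped to 12 N and motion has stalled, so the block is on the fence. I'll seat it with one more millimetre, then retreat and check.

>>> arm_command([
  {"x": 1,"y": 0,"z": 0,"yaw": 0,"gripper": -0.39},
  {"x": 1,"y": 0,"z": 0,"yaw": 0,"gripper": -0.39},
])

```text
time: 10.6
tcp_pos: [0.6152, 0.0776, 0.0482]
tool_rot: [-1.568, 0.116, -0.109]
contact_force: [-11.6, 1.8, 9.3]
opening: 0.0258
```

>>> arm_command([
  {"x": -10,"y": 0,"z": 0,"yaw": 0,"gripper": -0.39},
  {"x": -40,"y": 0,"z": 0,"yaw": 0,"gripper": -0.39},
  {"x": -80,"y": -10,"z": 0,"yaw": 0,"gripper": -0.39},
  {"x": -120,"y": -40,"z": 10,"yaw": 0,"gripper": -0.39},
  {"x": -160,"y": -80,"z": 30,"yaw": 0,"gripper": -0.39},
  {"x": -200,"y": -80,"z": 50,"yaw": 0,"gripper": -0.39},
  {"x": -220,"y": -80,"z": 60,"yaw": 0,"gripper": -0.39},
  {"x": -220,"y": -80,"z": 60,"yaw": 0,"gripper": -0.39},
])

```text
time: 11.6
tcp_pos: [0.4079, 0.1689, 0.1287]
tool_rot: [-1.568, 0.11, -0.113]
contact_force: [0.9, -0.5, 1.4]
opening: 0.0258
```

```bash
python3 - <<'E'
from look import *
t=r.grab_frame('top')[:,:,::-1]; s=r.grab_frame('side')[:,:,::-1]
cv2.imwrite('pics/c7_t.png',t)
a=cv2.resize(t[130:220,255:345],None,fx=6.6,fy=6.6,interpolation=cv2.INTER_CUBIC)
cv2.imwrite('pics/c7.png',a); cv2.imwrite('pics/c7_s.png',s)
cv2.imwrite('pics/c7s.png',cv2.resize(s[165:285,270:430],None,fx=5,fy=5,interpolation=cv2.INTER_CUBIC))
# other objects: change vs first frame
for n,f,o in(('top',t,'top0'),('side',s,'side0')):
    b=cv2.imread(f'pics/{o}.png')
    for k,lo,hi in(('blue',(110,120,20),(130,255,140)),('plainish',(15,60,150),(28,150,255)),('teal',(80,120,60),(95,255,255))):
        c=[]
        for im in(b,f):
            m=cv2.inRange(cv2.cvtColor(im,cv2.COLOR_BGR2HSV),lo,hi)
            x0,x1,y0,y1={'top':{'blue':(440,500,180,225),'plainish':(322,352,200,232),'teal':(380,430,180,230)},'side':{'blue':(415,465,240,330),'plainish':(300,340,195,250),'teal':(355,400,230,290)}}[n][k]
            q=np.argwhere(m[y0:y1,x0:x1]); c.append((len(q),(q.mean(0)[::-1]+[x0,y0]).round(1) if len(q) else None))
        print(n,k,c)
E
```

```text
top blue [(0, None), (0, None)]
top plainish [(0, None), (0, None)]
top teal [(332, array([405.5, 208.3])), (256, array([407.2, 206.8]))]
side blue [(1486, array([438.3, 293.8])), (1489, array([438.3, 293.8]))]
side plainish [(510, array([317.5, 217.5])), (222, array([328.1, 202.5]))]
side teal [(1076, array([376.7, 257.5])), (1064, array([376.8, 257.6]))]
```

View pics/c7.png

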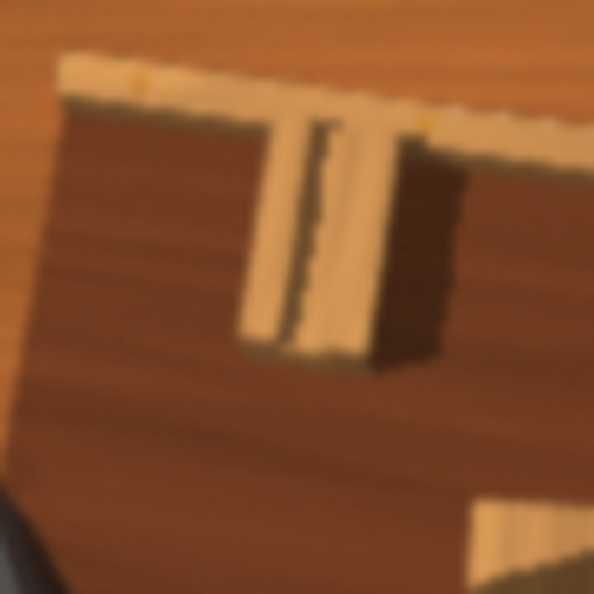

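View pics/c7s.png

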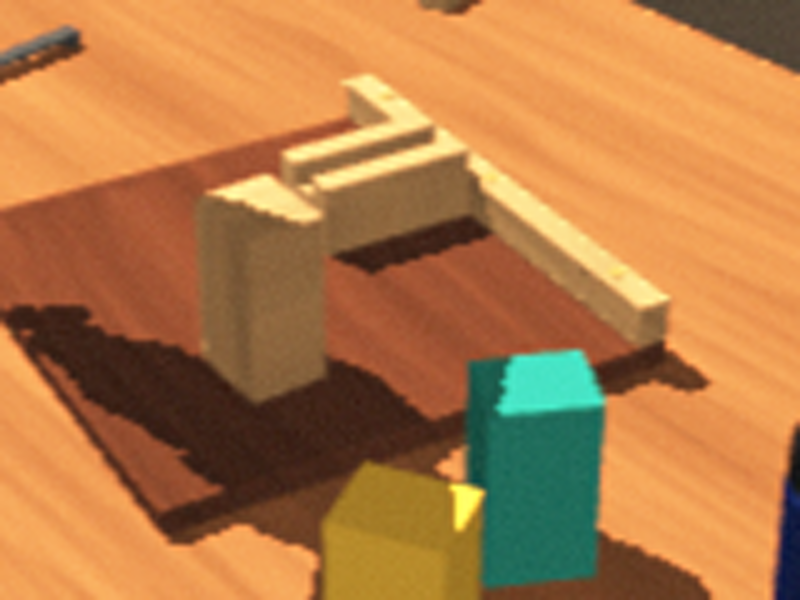

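The block sits flush against the fence. Its trailing edge runs (240,340)–(372,360) in the top crop, a slope of 0.15 against the fence's 0.14. Its side edges run up into the fence with no dark strip between, and it moved about 54 px over a gap measured at about 52 px. The side crop shows the plain block still standing and the groove facing up.

```bash
python3 -c "
from rig import r
print(r.observe()['qd'].round(3)); print(r.sign_off())"
```

```text
[-0.017  0.011  0.008  0.003  0.001 -0.   ]
the job is handed in; nothing more can be done
None
```

I handed the job in at about 12 s of the 54 s allowed; the hand-in reported no verdict. I tipped the notched left-hand block with two slightly open fingers, and it fell groove up towards the fence. I then pushed its trailing end about 95 mm while turning it about 14°, until it met the fence. It was never gripped or lifted.

**Last checks:**
- **Flush:** the push stalled at about 12 N against the fence, and no gap shows in the top view. The push distance agrees with the measured 25 mm gap to within about 3 mm.
- **Square:** the block is square to the fence within about 0.02 rad (limit 0.07).
- **Plain block:** it still stands by eye. My colour-mask check on it was no use, because the arm's shadow fell across it and the mask found nothing in the top view.
- **Tumbler:** it is unmoved in the side view; the blue mask found nothing in the top view.
- **Tin and file:** I did not measure these again, but the arm went nowhere near the tin and only passed above the file at about 0.25 m height.

The first arm command was refused because its rows left out some keys, and nothing moved. I viewed 11 pictures against the planned 8, within the limit of 12.

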